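# Draw six tube caps from the cap dispenser into the catch cup

## Task

Pick up the white catch cup by its orange handle, hold it upright under the lip of the cap dispenser's chute and push the red paddle bar back with the cup itself (not with the gripper), so that the gate drops and all six purple tube caps slide into the held cup. Then stand the cup with all its caps upright on the green round mat, wholly on it, and let go, without disturbing the tube rack, the slide box or the dropper bottle.

Things in the scene. Friction and masses are not known exactly. Their poses are not given: they have to be found in the camera images.
- cup: White plastic cup, loose, 0.09 to 0.14 kg: outer radius 44 mm at the foot, 50 at the rim, 75 tall, wall 4, floor 5. Origin: centre of its underside, z up. A orange bar handle leaves the wall towards the cup's own -x at 45 mm height and rises outward, 40 degrees from vertical, 90 mm long, end 114 mm above the foot. Starts upright on the bench, handle roughly towards the robot's right (world -y).
- cup_grip (a point): Grip point on the orange handle's axis, 60 mm along it: [-83.6, 0, 91] mm in the cup frame. The bar is 14 mm wide along the cup's y (pinch it there) and 18 mm the other way; direction [-0.643, 0, 0.766]. A gripper pointing down along the bar, leaning 40 degrees back from the cup, fits it and stays clear of the dispenser's hood.
- dispenser: Cap dispenser, fixed. Origin on the bench below the middle of the chute's lip. The open steel chute (24 mm wide inside) falls towards its own -x at 30 degrees; the cup comes from that side, roughly the robot's right. White column 50 mm wide at x = 78 to 132 mm; base plate 100 mm wide, 12 thick, x = 20 to 180. Freed caps run out within 1.5 s and land 0 to 55 mm out from the lip.
- hood_edge (a point): Middle of the front edge of the clear plastic hood over the lip, at x = -128 mm, 260 mm above the bench in the dispenser frame. Its level roof, 70 mm wide, runs back to x = 23; clear cheeks at y = +-27 and a clear curtain at x = -50 hang from it to 150 mm above the bench. It bars an upright gripper from standing over the handle while the cup is under the lip.
- chute_lip (a point): Middle of the edge of the chute floor, 185 mm above the bench: the caps leave here, towards the dispenser's -x.
- paddle (a joint): Angle of paddle and gate, rad: 0 at rest (gate shut), 0.42 at the stop; a spring returns it. The level axle is at x = 52 mm, 188 mm above the bench (dispenser frame). Pushing the bar to the dispenser's +x (1 to 3.5 N) raises the angle and lowers the red gate at the lip: the caps are free from about 0.3; press to the stop. The open gate reaches down to 150 mm above the bench.
- paddle_bar (a point): Middle of the red paddle bar, a level rod along the dispenser's y, 12 mm thick, 56 long. At rest at x = -20 mm, 100 mm above the bench (dispenser frame); to the stop it moves 42 mm to +x and sinks 22 mm. With the cup's foot 50 mm above the bench the far wall meets the bar and the rim passes below hood and gate; at the stop the cup's axis is at about x = -30 mm, well under the falling caps.
- mat: Green round mat, fixed, radius 85 mm, 4 mm thick, lying to the robot's front or right. Origin: centre of its underside, on the bench.
- tube_rack: White wire rack with two purple-capped blood tubes, 76 x 76 x 107 mm, 0.35 kg, loose; origin under its centre. Leave alone.
- slide_box: Pale box with a red packet on it, 85 x 100 x 74 mm, 0.4 kg, loose; origin under its centre. Leave alone.
- dropper_bottle: Small glass dropper bottle, 28 mm diameter, 72 mm tall, 0.06 kg, loose; origin under its centre. Leave alone.
- cap0: Purple tube cap (one of six, all alike): a stepped disc 18 mm across and 15 mm tall, 12 g, loose; origin: centre of its underside. Number 1 from the lip, queued in the chute behind the shut gate.
- cap1: Purple tube cap (one of six, all alike): a stepped disc 18 mm across and 15 mm tall, 12 g, loose; origin: centre of its underside. Number 2 from the lip, queued in the chute behind the shut gate.
- cap2: Purple tube cap (one of six, all alike): a stepped disc 18 mm across and 15 mm tall, 12 g, loose; origin: centre of its underside. Number 3 from the lip, queued in the chute behind the shut gate.
- cap3: Purple tube cap (one of six, all alike): a stepped disc 18 mm across and 15 mm tall, 12 g, loose; origin: centre of its underside. Number 4 from the lip, queued in the chute behind the shut gate.
- cap4: Purple tube cap (one of six, all alike): a stepped disc 18 mm across and 15 mm tall, 12 g, loose; origin: centre of its underside. Number 5 from the lip, queued in the chute behind the shut gate.
- cap5: Purple tube cap (one of six, all alike): a stepped disc 18 mm across and 15 mm tall, 12 g, loose; origin: centre of its underside. Number 6 from the lip, queued in the chute behind the shut gate.
Mind the look-alikes: they are no part of the job. What is meant by the cup is not blue, brown or turquoise, and is the larger of those in its own colour.

How it is judged:
By the outcome, as a careful person would: the job done as asked, in the order asked, and still so for the second after the job is handed in, with the robot touching nothing.
It also fails if it takes over 42 s, if anything falls off the work surface, if the arm or the gripper's body presses on something with over 40 N, if the wrist force passes 120 N, or if a joint passes its speed limit or range.

## Robot

A 7-joint arm with a two-finger parallel gripper is mounted at the origin on the work surface. World frame = base frame: x ahead of the robot, y to its left, z up, the work surface at z = 0. Lengths are in m, angles in rad, forces in N, time in s.
With the tool pointing down it reaches from about 0.4 to 0.925 m from the base axis. Payload 4.1 kg.
Tool frame: the origin (TCP) lies between the finger pads; the fingertips stand 14 mm ahead of it and the grasp point (between the pads) lies 5 mm behind it; z points along the fingers, y is the line along which they close (so a half turn about z gives the same grasp; the last joint's range is limited). The gripper opens to 85 mm and grips with 20 to 120 N. Pads are 22 mm wide; open, the fingers measure 114 mm over their backs; the gripper's body (76 mm by 85 mm) begins 54 mm behind the grasp point. The pads swing forward as they close: fully open they stand 13 mm farther back than shut.
Start: joints at [-1.394, 0.398, 0.045, 1.537, -0.019, 1.207, -0.051], TCP at [0.177, 0.625, 0.245] pointing down, gripper open.
Joint ranges: [-2.82, 2.82], [-0.49, 2.23], [-1.37, 1.46], [0, 2.46], [-1.36, 4.5], [0.23, 2], [-2.94, 2.94]. Speed limits (rad/s): [2.57, 2.57, 3.14, 3.14, 3.14, 3.14, 3.14].

## Interface

Orientations are given as [roll, pitch, yaw] about the fixed x, y, z axes, in that order (R = Rz(yaw) Ry(pitch) Rx(roll)).
In Python, from workcell import env, eyes gives the robot as it stands. The module is installed in compiled form; this text tells all that it offers.
- The arm moves only by the shell command python3 -m creep 'ROWS' [OPENING]. ROWS is a JSON list of rows, 1 to 5 of them, each of 4 numbers: dx, dy, dz in m, then a turn about the tool's z in rad; each row is the pose to reach, as a shift and turn from the pose commanded when the command began, along the tool's axes at that moment; what a row does not reach only later rows make up. A row lasts 1/8 s, in which the tool goes at most 0.0625 m and 0.188 rad, less where a joint would pass 70% of its speed; a pose out of reach is approached as far as the arm can. OPENING is the opening from 0.0 (shut) to 1.0 (fully open), set as the command begins (- or left out keeps the last). The fingers move at their own pace and stop on an object; the grip force is fixed at half the most. Time passes only in rows, so rows that do not move let the fingers close. It prints the time, the measured TCP pose, the force, the opening and the grip force at its end.
- env.get_state(): the state, without advancing time (a new reading comes with each control period).
- eyes.camera(name): name is "scene" or "side" or "wrist"; returns a dict with "frame" (384x512x3 uint8, red, green, blue), "fx", "fy", "cx", "cy" (pixels), "origin" and "orientation" of the camera in the world; the wrist camera has in their place "mount" (4x4, takes a point from camera to tool coordinates, whose origin is the TCP and whose axes are the flange's). Camera axes: x right, y up, looking along -z (the intrinsics and any distortion apply to the point x, -y, -z); pixel columns grow to the right and rows downward; lengths in m; the calibration is good to about 2 mm. A picture is of the moment at which its call begins: read the wrist's pose just before it. There is no depth.
- env.hand_in(): hands the job in; it is judged then, once.
The state is a dict: "clock": time; "joint_positions": joint angles; "dq": joint speeds; "joint_torque": joint torques, N m; "eef_pos": TCP position; "tcp_rot": TCP orientation; "wrist_force": force on the tool from outside, world axes, zero at the start; "moment": the same for the moment, N m; "gripper_width": opening from 0.0 (shut) to 1.0 (fully open); "finger_force": force on a finger pad.
Only numpy, scipy, OpenCV 4.12 (cv2) and the standard library are available. Lean on these libraries where they do the work, as an engineer would, in place of code of your own. Each camera call takes 0.05 s, during which the arm holds its last target. There are 200 camera calls.

## Working session

There is one attempt and no reset: what is moved stays moved. The work goes in short steps, Python scripts to look and compute and a shell command to move; the robot and the scene stay as the last step left them, time stands still between calls to the robot, and variables do not carry over. Pictures are saved under pics/ and viewed, at most 10 in all, crops included, and the job is handed in when it is done.

```bash
mkdir -p pics
cat > h.py <<'E'
import numpy as np,cv2
from scipy.spatial.transform import Rotation as R
from workcell import env,eyes
def rot(o):
    o=np.array(o,float)
    if o.shape==(3,3): return o
    if o.size==4: return R.from_quat(o).as_matrix()
    return R.from_euler('xyz',o).as_matrix()
def ray(c,u,v):
    d=np.array([(u-c['cx'])/c['fx'],-(v-c['cy'])/c['fy'],-1]); return np.array(c['origin']),rot(c['orientation'])@d
def plane(c,u,v,z):
    o,d=ray(c,u,v); return o+d*(z-o[2])/d[2]
def proj(c,p):
    q=rot(c['orientation']).T@(np.array(p)-c['origin']); return c['cx']-c['fx']*q[0]/q[2], c['cy']+c['fy']*q[1]/q[2]
def tri(c1,p1,c2,p2):
    o1,d1=ray(c1,*p1);o2,d2=ray(c2,*p2)
    s=np.linalg.lstsq(np.c_[d1,-d2],o2-o1,rcond=None)[0]
    a=o1+s[0]*d1;b=o2+s[1]*d2; return (a+b)/2,np.linalg.norm(a-b)
E
python3 - <<'E'
from h import *
s=env.get_state();print(s)
for n in("scene","side"):
    c=eyes.camera(n);print(n,{k:v for k,v in c.items() if k!='frame'})
    cv2.imwrite(f'pics/{n}0.png',cv2.resize(c['frame'][:,:,::-1],(800,600),interpolation=cv2.INTER_CUBIC))
    np.save(n+'0.npy',c,allow_pickle=True)
E
```

```text
{'clock': 0.0, 'joint_positions': array([-1.39400543,  0.39920185,  0.04503468,  1.53787981, -0.01870695,
        1.20690547, -0.05070087]), 'dq': array([-0.00073188,  0.00120132,  0.00053982,  0.0006829 ,  0.00034179,
       -0.00150909, -0.00096959]), 'joint_torque': array([ 1.93673573e-04, -4.75119531e+01,  1.36462357e+00, -2.54222292e+01,
        1.15633174e-02,  9.64137056e-03,  2.30536145e-06]), 'eef_pos': array([0.17681025, 0.62485672, 0.24425718]), 'tcp_rot': array([-3.13962407e+00,  1.30424301e-04,  2.86590987e+00]), 'wrist_force': array([-0.53091765, -0.6293553 , -0.13384224]), 'moment': array([0.02077619, 0.04954613, 0.01670086]), 'finger_force': 0.0, 'gripper_width': 1.0012186587498002}
scene {'fx': 398.85954966334015, 'fy': 398.85954966334015, 'cx': 257.8544471916315, 'cy': 187.56228143567017, 'origin': array([ 0.87019464, -0.4408873 ,  0.96725248]), 'orientation': array([ 0.57348334, -0.00630825,  0.64820215])}
side {'fx': 487.7391642172538, 'fy': 487.7391642172538, 'cx': 260.1728365861932, 'cy': 196.2231461425606, 'origin': array([0.12105553, 0.59168644, 1.02647577]), 'orientation': array([ 0.72179765,  0.01720675, -2.56111449])}
```

View pics/scene0.png

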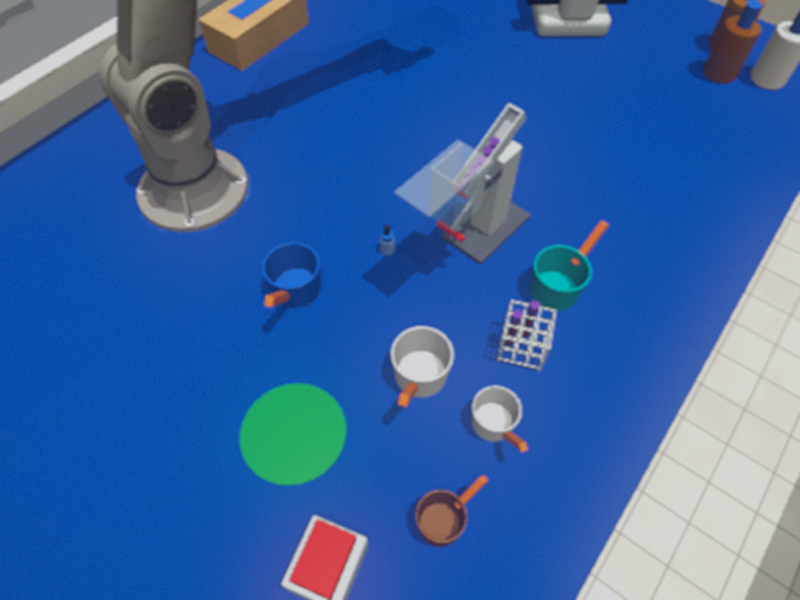

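View pics/side0.png

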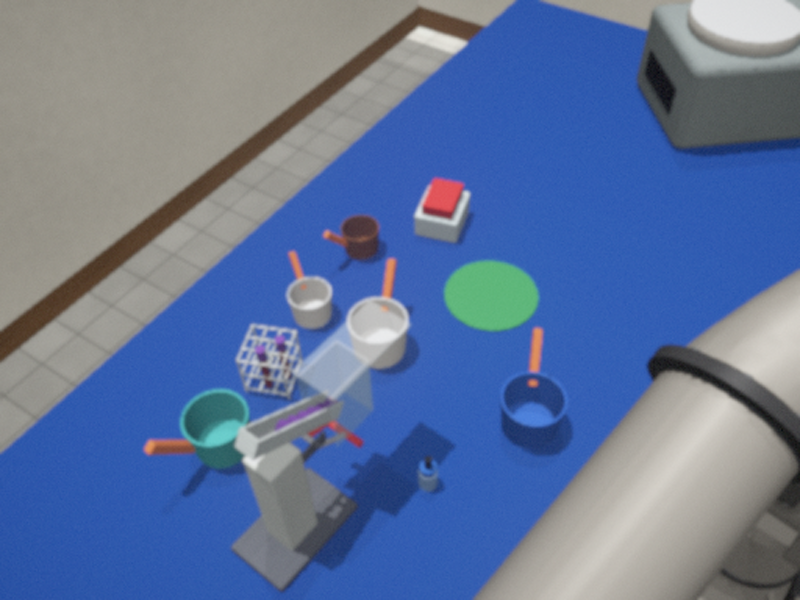

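Large white cup in scene at (422,360), handle (406,394); look-alikes: small white (496,412), blue (291,272), teal (562,275), brown (440,517). By the description, the target is the large white cup at (422,360). The mat is at (293,433) and the dispenser's red bar at (450,231). In the side view the cup is at (378,330), its handle at (389,282), and the bar at (340,433).

Run:
```python
from h import *
S=np.load('scene0.npy',allow_pickle=True).item();D=np.load('side0.npy',allow_pickle=True).item()
for n,c in(('scene',S),('side',D)):
    h=cv2.cvtColor(c['frame'],cv2.COLOR_RGB2HSV)
    H,s,v=h[...,0],h[...,1],h[...,2]
    for nm,m in(('orange',(H>=4)&(H<20)&(s>150)&(v>150)),('red',((H<4)|(H>172))&(s>150)&(v>90)),('green',(H>45)&(H<80)&(s>110)),('white',(s<60)&(v>120))):
        k,l,st,ce=cv2.connectedComponentsWithStats(m.astype(np.uint8))
        for i in range(1,k):
            if st[i,4]>12:
                (bx,by),wh,a=cv2.minAreaRect(np.argwhere(l==i)[:,::-1].astype(np.float32))
                box=cv2.boxPoints(((bx,by),wh,a)).round(1).tolist()
                print(n,nm,st[i].tolist(),ce[i].round(1),box if nm in('orange','red') else '')
a=cv2.resize(S['frame'][60:260,235:365],None,fx=3,fy=3,interpolation=cv2.INTER_CUBIC)
b=cv2.resize(D['frame'][180:380,140:270],None,fx=3,fy=3,interpolation=cv2.INTER_CUBIC)
cv2.imwrite('pics/crop1.png',np.hstack([a,b])[:,:,::-1])
```

```text
scene orange [471, 0, 6, 4, 15] [473.9   1.1] [[471.0, -0.0], [473.0, -2.0], [476.5, 1.5], [474.5, 3.5]]
scene orange [372, 143, 16, 19, 85] [379.5 151.7] [[371.20001220703125, 159.6999969482422], [384.8999938964844, 141.39999389648438], [387.79998779296875, 143.60000610351562], [374.1000061035156, 161.8000030517578]]
scene orange [171, 187, 11, 8, 35] [174.3 190.5] [[169.0, 192.0], [177.5, 183.5], [181.0, 187.0], [172.5, 195.5]]
scene orange [256, 246, 10, 13, 64] [259.9 252.1] [[254.39999389648438, 257.20001220703125], [261.0, 244.0], [265.3999938964844, 246.1999969482422], [258.79998779296875, 259.3999938964844]]
scene orange [325, 277, 11, 11, 26] [331.8 283.2] [[325.0, 277.0], [327.70001220703125, 274.8999938964844], [336.5, 285.79998779296875], [333.79998779296875, 288.0]]
scene orange [295, 305, 16, 17, 73] [302.2 312.8] [[294.0, 319.0], [308.5, 304.5], [310.5, 306.5], [296.0, 321.0]]
scene red [281, 143, 16, 11, 36] [290.3 148.9] [[280.8999938964844, 143.10000610351562], [283.1000061035156, 140.3000030517578], [296.70001220703125, 151.10000610351562], [294.3999938964844, 154.
[... 1308 characters left out ...]
482422, 278.20001220703125], [230.5, 282.29998779296875], [229.1999969482422, 284.20001220703125]]
side green [285, 168, 59, 43, 2002] [313.9 189. ] 
side white [0, 0, 329, 211, 29647] [95.2 68.8] 
side white [348, 0, 164, 48, 4385] [455.8  18.3] 
side white [0, 16, 300, 273, 13434] [131.6 150. ] 
side white [265, 119, 36, 36, 556] [282.  140.6] 
side white [440, 173, 72, 93, 3261] [487.8 217.6] 
side white [184, 176, 28, 34, 747] [198.3 192.6] 
side white [149, 189, 113, 186, 6361] [195.7 266.4] 
side white [304, 238, 202, 146, 16365] [415.5 320.9] 
side white [156, 243, 4, 6, 13] [157.6 245.5] 
side white [209, 276, 12, 8, 34] [214.7 279.8] 
side white [193, 297, 24, 30, 285] [204.  313.6]
```

View pics/crop1.png

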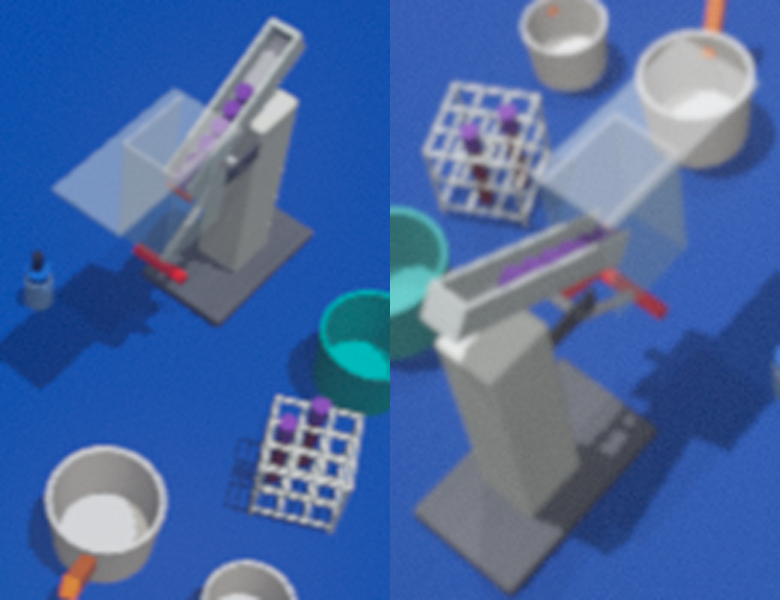

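Run:
```python
from h import *
from scipy.optimize import least_squares
S=np.load('scene0.npy',allow_pickle=True).item();D=np.load('side0.npy',allow_pickle=True).item()
s=lambda x,y:(S,(235+x/3,60+y/3)); d=lambda x,y:(D,(140+(x-390)/3,180+y/3))
# which corner: y sign tried both ways by yaw
print('base',[plane(c,*p,.012).round(3) for c,p in (s(312,233),s(216,323),d(415,512),d(512,592),d(655,432))])
print('bar',[plane(c,*p,.1).round(3) for c,p in (s(137,249),s(184,275),d(661,311))])
print('hood',[plane(c,*p,.26).round(3) for c,p in (s(52,187),s(120,236),s(173,90))])
print('mat',plane(S,187.1,277.6,.004),plane(D,313.9,189,.004))
print('rim',[plane(c,*p,.075).round(3) for c,p in (s(46,503),s(166,503),s(106,447),d(636,82),d(755,82),d(695,32))])
print('hend',plane(S,258,254.5,.114),plane(D,249.6,167,.114), tri(S,(258,254.5),D,(249.6,167)))
print('handle root',plane(S,264.,247,.045))
print('rack',plane(S,337.7,214.5,.05),'bottle',plane(S,248,154,.03),'box',plane(S,206.5,357.6,.074),'blue',plane(S,186,174,.075),'smallwhite',plane(S,317,258,.06))
```

```text
base [array([0.591, 0.355, 0.012]), array([0.575, 0.198, 0.012]), array([0.585, 0.359, 0.012]), array([0.489, 0.366, 0.012]), array([0.476, 0.214, 0.012])]
bar [array([0.498, 0.166, 0.1  ]), array([0.55 , 0.167, 0.1  ]), array([0.497, 0.167, 0.1  ])]
hood [array([0.477, 0.064, 0.26 ]), array([0.549, 0.056, 0.26 ]), array([0.491, 0.211, 0.26 ])]
mat [ 0.52066168 -0.26303162  0.004     ] [ 0.51623845 -0.25537191  0.004     ]
rim [array([ 0.584, -0.085,  0.075]), array([ 0.663, -0.024,  0.075]), array([ 0.592, -0.011,  0.075]), array([ 0.656, -0.016,  0.075]), array([ 0.57 , -0.07 ,  0.075]), array([ 0.646, -0.09 ,  0.075])]
hend [ 0.65255151 -0.14405171  0.114     ] [ 0.65447899 -0.14224434  0.114     ] (array([ 0.65355345, -0.14320093,  0.11377236]), np.float64(0.0026221870405430834))
handle root [ 0.63472824 -0.09478955  0.045     ]
rack [0.73467299 0.09506728 0.05      ] bottle [0.41490036 0.12178117 0.03      ] box [ 0.69638264 -0.37974221  0.074     ] blue [ 0.3449493  -0.06167336  0.075     ] smallwhite [ 0.75849927 -0.04557526  0.06      ]
```

```bash
cat >> h.py <<'E'
def go(x,y,z,yaw):
    s=env.get_state(); p=np.array(s['eef_pos']); e=s['tcp_rot']; M=rot(e)
    t=M.T@(np.array([x,y,z])-p); dy=(yaw-e[2]+np.pi)%(2*np.pi)-np.pi
    print('t',s['clock'],'pos',p.round(4),'yaw',e[2].round(3),'q',np.array(s['joint_positions']).round(2),'| tool',t.round(4),'turn',round(-dy,3),'rows',np.linalg.norm(t)/.0625,abs(dy)/.188)
E
python3 - <<'E'
from h import *
print(eyes.camera('wrist')['mount'])
S=np.load('scene0.npy',allow_pickle=True).item()
print('teal',plane(S,359,168,.075))
go(.177,.625,.42,2.866)
go(.65,-.133,.42,1.94)
E
```

```text
[[ 1.53515199e-04  9.46273374e-01  3.23367712e-01  8.27905833e-02]
 [ 9.99999152e-01  2.73019970e-04 -1.27367879e-03  2.83415492e-04]
 [-1.29353417e-03  3.23367633e-01 -9.46272530e-01 -1.27757590e-01]
 [ 0.00000000e+00  0.00000000e+00  0.00000000e+00  1.00000000e+00]]
teal [0.70949331 0.24227527 0.075     ]
t 0.15 pos [0.1768 0.625  0.2445] yaw 2.866 q [-1.39  0.4   0.05  1.54 -0.02  1.21 -0.05] | tool [-0.0002 -0.0002 -0.1755] turn -0.0 rows 2.807705324688109 0.00037609877289108886
t 0.15 pos [0.1768 0.625  0.2445] yaw 2.866 q [-1.39  0.4   0.05  1.54 -0.02  1.21 -0.05] | tool [-0.6616 -0.6009 -0.1745] turn 0.926 rows 14.57012577606757 4.925155816120727
```

```bash
python3 -m creep '[[0,0,-0.06,0.18],[0,0,-0.12,0.36],[-0.03,-0.03,-0.16,0.54],[-0.07,-0.065,-0.175,0.72],[-0.11,-0.1,-0.175,0.9]]' 0.6
python3 - <<'E'
from h import *
go(.65,-.133,.42,-1.2)
E
```

```text
clock: 0.78
eef_pos: [0.2567, 0.4984, 0.4219]
tcp_rot: [3.139, -0.002, 1.96]
wrist_force: [0.5, -0.2, -0.3]
gripper_width: 0.601
finger_force: 0.0
t 0.775 pos [0.2567 0.4984 0.4219] yaw 1.96 q [-1.38  0.16  0.25  1.48 -0.04  1.51 -0.75] | tool [-7.335e-01  1.241e-01  5.000e-04] turn -3.123 rows 11.902969612194514 16.610803818772162
```

```bash
python3 -m creep '[[-0.05,0.008,0,0.18],[-0.1,0.017,0,0.36],[-0.15,0.025,0,0.54],[-0.2,0.034,0,0.72],[-0.25,0.042,0,0.9]]'
python3 - <<'E'
from h import *
go(.65,-.133,.42,-1.2)
E
```

```text
clock: 1.4
eef_pos: [0.3912, 0.283, 0.4202]
tcp_rot: [-3.141, -0.0, 1.06]
wrist_force: [0.1, 0.3, -0.2]
gripper_width: 0.598
finger_force: 0.0
t 1.4 pos [0.3912 0.283  0.4202] yaw 1.06 q [-1.19 -0.    0.47  1.65 -0.    1.5  -1.22] | tool [-0.2364  0.4292  0.    ] turn 2.26 rows 7.839258492323634 12.021020437388028
```

```bash
python3 -m creep '[[-0.028,0.05,0,0.18],[-0.055,0.1,0,0.36],[-0.083,0.15,0,0.54],[-0.11,0.2,0,0.72],[-0.138,0.25,0,0.9]]'
python3 - <<'E'
from h import *
go(.65,-.133,.3,-1.2)
E
```

```text
clock: 2.02
eef_pos: [0.5432, 0.0416, 0.4203]
tcp_rot: [-3.141, -0.0, 0.161]
wrist_force: [0.7, 0.6, 1.0]
gripper_width: 0.597
finger_force: 0.0
t 2.025 pos [0.5432 0.0416 0.4203] yaw 0.161 q [-0.84  0.16  0.8   1.52 -0.12  1.5  -1.44] | tool [0.0775 0.1895 0.1201] turn 1.361 rows 3.798274054223462 7.237932876210434
```

```bash
python3 -m creep '[[0.019,0.047,0.0,0.18],[0.038,0.094,0.02,0.36],[0.057,0.142,0.05,0.54],[0.0775,0.1895,0.08,0.72],[0.0775,0.1895,0.12,0.9]]'; python3 -m creep '[[0,0,0,0.18],[0,0,0,0.36],[0,0,0,0.46],[0,0,0,0.461]]' 0.6
python3 - <<'E'
from h import *
go(.65,-.133,.2,-1.2)
s=env.get_state()
w=eyes.camera('wrist')
T=np.eye(4);T[:3,:3]=rot(s['tcp_rot']);T[:3,3]=s['eef_pos'];M=T@np.array(w['mount'])
w['origin']=M[:3,3];w['orientation']=M[:3,:3]
np.save('w1.npy',w,allow_pickle=True)
print(proj(w,[.6535,-.143,.114]),proj(w,[.618,-.051,.075]))
cv2.imwrite('pics/w1.png',w['frame'][:,:,::-1])
E
```

```text
clock: 2.65
eef_pos: [0.6505, -0.137, 0.2991]
tcp_rot: [3.139, -0.003, -0.747]
wrist_force: [-0.6, 0.3, -0.1]
gripper_width: 0.601
finger_force: 0.0
clock: 3.15
eef_pos: [0.6503, -0.1308, 0.2997]
tcp_rot: [3.141, 0.0, -1.194]
wrist_force: [0.2, 0.5, 0.3]
gripper_width: 0.598
finger_force: 0.0
t 3.15 pos [ 0.6503 -0.1308  0.2997] yaw -1.194 q [-0.53  0.6   1.07  1.44 -0.53  1.41 -2.21] | tool [0.002  0.001  0.0997] turn 0.006 rows 1.5955101977892416 0.032990333163582894
(np.float64(258.44101078411467), np.float64(160.41444847907707)) (np.float64(257.4098403592911), np.float64(226.55780683682826))
```

View pics/w1.png

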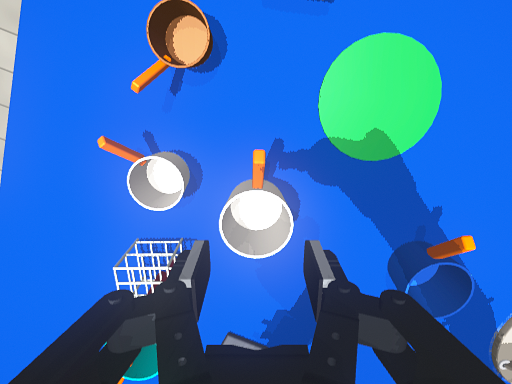

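The wrist picture shows the white cup's rim centred at (256,222), with its handle pointing straight up to its end at (259,154). The fingers are to either side, and the mat is at (380,97).

Run:
```python
from h import *
w=np.load('w1.npy',allow_pickle=True).item()
f=w['frame'];h=cv2.cvtColor(f,cv2.COLOR_RGB2HSV)
m=((h[...,0]<22)&(h[...,1]>140)&(h[...,2]>120)).astype(np.uint8);k,l,st,ce=cv2.connectedComponentsWithStats(m)
for i in range(1,k):
    if st[i,4]>50: print(st[i],ce[i])
m=((h[...,1]<70)&(h[...,2]>110)).astype(np.uint8);k,l,st,ce=cv2.connectedComponentsWithStats(m)
for i in range(1,k):
    if st[i,4]>500:
        P=np.argwhere(l==i)[:,::-1]; print(st[i],ce[i])
m=((h[...,0]>45)&(h[...,0]<80)&(h[...,1]>100)).astype(np.uint8);k,l,st,ce=cv2.connectedComponentsWithStats(m)
i=1+st[1:,4].argmax();print('mat',st[i],plane(w,*ce[i],.004), plane(w,st[i][0]+st[i][2]/2,st[i][1]+st[i][3]/2,.004))
print('end',plane(w,259,154,.114),'rim L,R,bot',[plane(w,*p,.075).round(4) for p in((219.5,223),(293,223),(256,257.5))])
```

```text
[ 131    0   79   93 1084] [167.07380074  54.46586716]
[ 98 136  42  26 300] [116.63666667 149.97666667]
[252 150  13  38 408] [258.00735294 168.28431373]
[427 236  47  23 564] [449.61347518 247.60106383]
[   0    0   22  183 2014] [ 6.71797418 61.54021847]
[ 127  152   63   59 2816] [158.11576705 180.6328125 ]
[ 219  178   75   81 4417] [255.74462305 220.45121123]
[ 113  238   70   60 1262] [146.17511886 266.37321712]
[496 317  16  67 700] [505.19714286 350.82714286]
mat [  318    33   123   128 12194] [ 0.52178841 -0.26509809  0.004     ] [ 0.52125276 -0.26441454  0.004     ]
end [ 0.65556698 -0.14982481  0.114     ] rim L,R,bot [array([ 0.6666, -0.0373,  0.075 ]), array([ 0.5761, -0.0732,  0.075 ]), array([ 0.6024, -0.0064,  0.075 ])]
```

```bash
python3 -m creep '[[0.006,0.0016,0.05,0.026],[0.006,0.0016,0.11,0.026],[0.006,0.0016,0.16,0.026],[0.006,0.0016,0.195,0.026],[0.006,0.0016,0.2085,0.026]]' 0.6; python3 -m creep '[[0,0,0,0],[0,0,0,0]]' 0.6;python3 - <<'E'
from h import *
go(.651,-.137,.091,-1.22)
E
```

```text
clock: 3.82
eef_pos: [0.6499, -0.1364, 0.0894]
tcp_rot: [3.139, 0.003, -1.22]
wrist_force: [-0.1, 0.2, 0.2]
gripper_width: 0.601
finger_force: 0.0
clock: 4.08
eef_pos: [0.6523, -0.1379, 0.0937]
tcp_rot: [-3.139, -0.002, -1.221]
wrist_force: [-0.2, -0.3, -0.0]
gripper_width: 0.597
finger_force: 0.0
t 4.075 pos [ 0.6523 -0.1379  0.0937] yaw -1.221 q [-0.46  0.78  0.93  1.66 -0.7   1.07 -2.11] | tool [-0.0012  0.0009  0.0027] turn -0.001 rows 0.05022092151795152 0.004427370683572009
```

Close, then lift.

```bash
python3 -m creep '[[0,0,0,0],[0,0,0,0],[0,0,0,0],[0,0,0,0],[0,0,0,0]]' 0.0; python3 -m creep '[[0,0,-0.02,0],[0,0,-0.045,0],[0,0,-0.06,0],[0,0,-0.06,0]]' 0.0;python3 - <<'E'
from h import *
go(.651,-.137,.141,-1.22)
for n in("scene","side"):
    c=eyes.camera(n); np.save(n+'1.npy',c,allow_pickle=True)
    a=c['frame'][140:300,200:400] if n=='scene' else c['frame'][130:290,130:330]
    cv2.imwrite(f'pics/{n}1.png',cv2.resize(a[:,:,::-1],None,fx=3,fy=3,interpolation=cv2.INTER_CUBIC))
E
```

```text
clock: 4.7
eef_pos: [0.6515, -0.1377, 0.0926]
tcp_rot: [-3.141, -0.001, -1.221]
wrist_force: [-0.0, -0.6, 5.5]
gripper_width: 0.154
finger_force: 59.1
clock: 5.2
eef_pos: [0.6517, -0.1375, 0.1531]
tcp_rot: [-3.14, -0.001, -1.221]
wrist_force: [-0.2, -0.4, -1.2]
gripper_width: 0.152
finger_force: 58.7
t 5.2 pos [ 0.6517 -0.1375  0.1531] yaw -1.221 q [-0.48  0.72  0.98  1.61 -0.64  1.16 -2.15] | tool [-0.0007  0.0005  0.0121] turn -0.001 rows 0.19440221275590217 0.005078622347606042
```

View pics/side1.png

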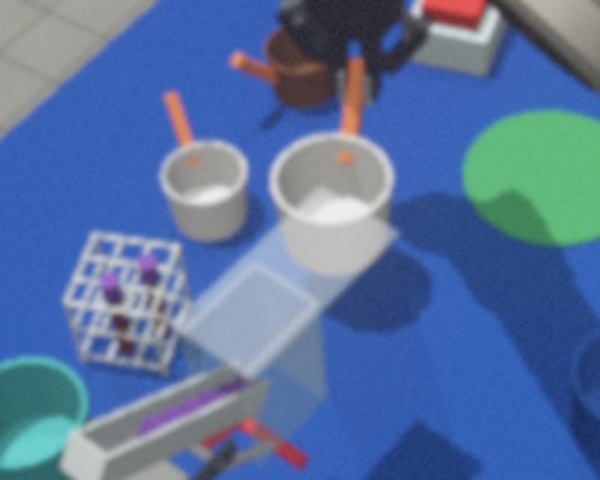

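The cup is held upright at crop (332,200) and its rim looks level. Next I rotate the handle sideways to dispenser -y, because the tool cannot tilt and this keeps the gripper beside the hood.

```bash
python3 -m creep '[[-0.02,-0.001,0,-0.18],[-0.05,-0.002,0,-0.36],[-0.08,-0.003,0,-0.54],[-0.11,-0.004,0,-0.72],[-0.14,-0.006,0.005,-0.9]]' 0.0; python3 -m creep '[[0,0,0,-0.18],[0,0,0,-0.22],[0,0,0,-0.221]]' 0.0;python3 - <<'E'
from h import *
go(.5986,.028,.1426,-.1)
for n in("scene","side"):
    c=eyes.camera(n); np.save(n+'2.npy',c,allow_pickle=True)
    a=c['frame'][60:240,200:380] if n=='scene' else c['frame'][160:340,120:300]
    a=cv2.resize(a[:,:,::-1],(400,400),interpolation=cv2.INTER_CUBIC)
    b=a if n=='scene' else np.hstack([b,a])
cv2.imwrite('pics/b2.png',b)
E
```

```text
clock: 5.92
eef_pos: [0.6079, -0.0026, 0.146]
tcp_rot: [3.141, 0.001, -0.315]
wrist_force: [-0.5, 0.1, -1.0]
gripper_width: 0.157
finger_force: 58.6
clock: 6.3
eef_pos: [0.6085, -0.0044, 0.1464]
tcp_rot: [3.141, 0.001, -0.103]
wrist_force: [0.2, -0.2, -0.6]
gripper_width: 0.158
finger_force: 58.6
t 6.3 pos [ 0.6085 -0.0044  0.1464] yaw -0.103 q [-0.61  0.52  0.75  1.76 -0.41  1.02 -1.38] | tool [-0.0132 -0.0312  0.0038] turn -0.003 rows 0.5449329393214695 0.017421078566062374
```

View pics/b2.png

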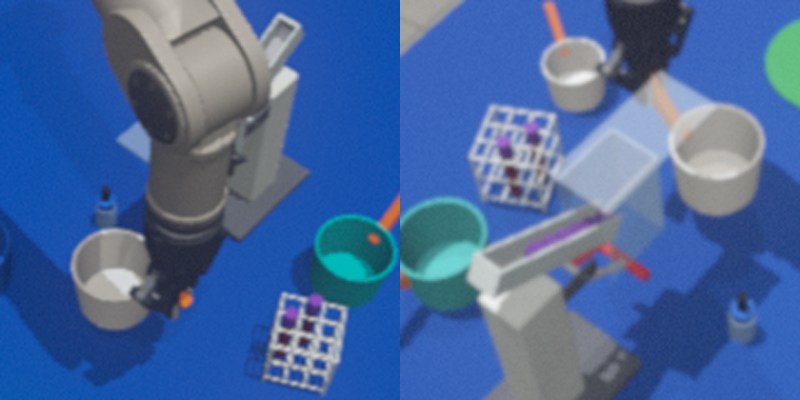

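Run:
```python
from h import *
S=np.load('scene2.npy',allow_pickle=True).item();D=np.load('side2.npy',allow_pickle=True).item()
s=lambda x,y:(S,(200+x*.45,60+y*.45)); d=lambda x,y:(D,(120+(x-400)*.45,160+y*.45))
z=.129
def cen(c,p):
    q=plane(*((c,)+tuple(p)),z); v=(q-c['origin'])[:2]; v/=np.linalg.norm(v); return q[:2]-.05*v
print('side top',cen(*d(715,106)),'LR mid',[plane(c,*p,z).round(3) for c,p in(d(668,143),d(763,143))])
print('scene top',cen(*s(110,230)))
# expected rim points projected into crops
for c,k in((S,0),(D,1)):
    P=np.array([proj(c,[.520+.05*np.cos(a),.005+.05*np.sin(a),z]) for a in np.linspace(0,6.28,73)])
    P=(P-[200,60])/.45 if k==0 else (P-[120,160])/.45+[400,0]
    print(P.min(0).round(0),P.max(0).round(0))
# hood/bar re-projection of dispenser estimate in b2 side crop
X=np.array([np.cos(1.47),np.sin(1.47),0]);Y=np.array([-X[1],X[0],0]);O=np.array([.525,.186,0])
for nm,p in(('bar',(-.02,.028,.1)),('bar',(-.02,-.028,.1)),('hood',(-.128,.035,.26)),('hood',(-.128,-.035,.26)),('hb',(.023,.035,.26)),('lip',(0,0,.185)),('b',(.02,.05,.012)),('b',(.02,-.05,.012)),('b',(.18,-.05,.012)),('b',(.18,.05,.012))):
    w=O+X*p[0]+Y*p[1]+[0,0,p[2]]
    a=np.array(proj(S,w));b=np.array(proj(D,w))
    print(nm,p,'crop1 scene',((a-[235,60])*3).round(0),'side',((b-[140,180])*3+[390,0]).round(0))
```

```text
side top [0.51588781 0.00951456] LR mid [array([0.558, 0.037, 0.129]), array([ 0.474, -0.016,  0.129])]
scene top [0.51646015 0.00111991]
[ 71. 229.] [159. 302.]
[667. 102.] [762. 176.]
bar (-0.02, 0.028, 0.1) crop1 scene [137. 246.] side [661. 315.]
bar (-0.02, -0.028, 0.1) crop1 scene [183. 278.] side [605. 274.]
hood (-0.128, 0.035, 0.26) crop1 scene [ 51. 189.] side [759.  89.]
hood (-0.128, -0.035, 0.26) crop1 scene [117. 236.] side [681.  41.]
hb (0.023, 0.035, 0.26) crop1 scene [175.  90.] side [608. 234.]
lip (0, 0, 0.185) crop1 scene [182. 187.] side [604. 247.]
b (0.02, 0.05, 0.012) crop1 scene [142. 267.] side [655. 428.]
b (0.02, -0.05, 0.012) crop1 scene [219. 322.] side [560. 354.]
b (0.18, -0.05, 0.012) crop1 scene [316. 231.] side [407. 508.]
b (0.18, 0.05, 0.012) crop1 scene [240. 181.] side [504. 593.]
```

```bash
python3 -m creep '[[-0.003,-0.03,0.004,0],[-0.006,-0.065,0.004,0],[-0.008,-0.095,0.004,0],[-0.008,-0.1,0.004,0]]' 0.0
python3 - <<'E'
from h import *
go(.6115,.146,.1426,-.1)
for n in("scene","side"):
    c=eyes.camera(n); np.save(n+'3.npy',c,allow_pickle=True)
    a=c['frame'][60:240,200:380] if n=='scene' else c['frame'][180:360,120:300]
    a=cv2.resize(a[:,:,::-1],(400,400),interpolation=cv2.INTER_CUBIC)
    b=a if n=='scene' else np.hstack([b,a])
cv2.imwrite('pics/b3.png',b)
E
```

```text
clock: 6.9
eef_pos: [0.6108, 0.0997, 0.1423]
tcp_rot: [-3.141, 0.001, -0.097]
wrist_force: [0.1, 0.2, -2.0]
gripper_width: 0.154
finger_force: 58.7
t 6.9 pos [0.6108 0.0997 0.1423] yaw -0.097 q [-0.76  0.54  0.74  1.74 -0.42  1.02 -1.54] | tool [-0.0038 -0.0462 -0.0003] turn 0.003 rows 0.7413937945479896 0.016042195165611603
```

View pics/b3.png

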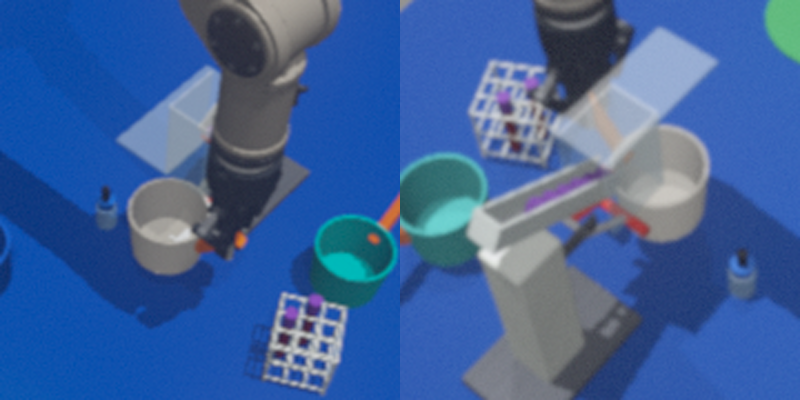

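The cup at side crop (660,180) is just short of the red bar at (620,215), and the gripper is beside the hood and clear of it. Pushing now.

```bash
python3 -m creep '[[-0.001,-0.018,0,0],[-0.003,-0.036,0,0],[-0.004,-0.047,0,0],[-0.004,-0.05,0,0],[-0.004,-0.05,0,0]]' 0.0; python3 -m creep '[[0,0,0,0],[0,0,0,0]]'
python3 - <<'E'
from h import *
go(.6115,.146,.1426,-.1)
for n in("scene","side"):
    c=eyes.camera(n); np.save(n+'4.npy',c,allow_pickle=True)
    a=c['frame'][60:240,200:380] if n=='scene' else c['frame'][180:360,120:300]
    a=cv2.resize(a[:,:,::-1],(400,400),interpolation=cv2.INTER_CUBIC)
    b=a if n=='scene' else np.hstack([b,a])
cv2.imwrite('pics/b4.png',b)
E
```

```text
clock: 7.62
eef_pos: [0.6114, 0.1459, 0.1425]
tcp_rot: [3.14, 0.001, -0.101]
wrist_force: [-0.3, -4.0, -3.0]
gripper_width: 0.157
finger_force: 59.3
clock: 7.88
eef_pos: [0.6117, 0.1459, 0.1427]
tcp_rot: [3.141, 0.0, -0.101]
wrist_force: [-0.2, -3.4, -2.5]
gripper_width: 0.157
finger_force: 59.3
t 7.875 pos [0.6117 0.1459 0.1427] yaw -0.101 q [-0.82  0.56  0.73  1.71 -0.42  1.03 -1.62] | tool [-0.0002 -0.0001  0.0001] turn -0.001 rows 0.0036135630425904726 0.0048070141416680316
```

View pics/b4.png

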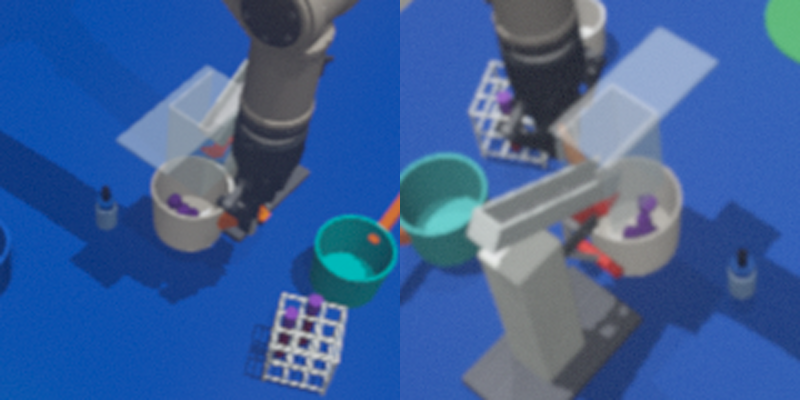

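The chute at (540,205) is empty, and purple caps lie in the cup at (640,220). I'll wait a moment, then back straight out.

```bash
python3 -m creep '[[0,0,0,0],[0,0,0,0],[0,0,0,0],[0,0,0,0],[0,0,0,0]]'; python3 -m creep '[[0.001,0.015,0,0],[0.003,0.04,0,0],[0.006,0.075,0,0],[0.01,0.115,0,0],[0.012,0.15,0,0]]'; python3 -m creep '[[0.0,0.03,0,0],[0,0.05,0,0],[0,0.05,0,0]]'
python3 - <<'E'
from h import *
for n in("scene","side"):
    c=eyes.camera(n); np.save(n+'5.npy',c,allow_pickle=True)
    a=c['frame'][100:280,180:360] if n=='scene' else c['frame'][140:320,120:300]
    a=cv2.resize(a[:,:,::-1],(400,400),interpolation=cv2.INTER_CUBIC)
    b=a if n=='scene' else np.hstack([b,a])
cv2.imwrite('pics/b5.png',b)
go(.55,-.25,.15,-1.0)
E
```

```text
clock: 8.6
eef_pos: [0.6118, 0.1462, 0.1428]
tcp_rot: [3.141, -0.0, -0.1]
wrist_force: [-1.3, -5.3, -3.8]
gripper_width: 0.156
finger_force: 59.3
clock: 9.22
eef_pos: [0.6097, -0.004, 0.1436]
tcp_rot: [-3.138, -0.003, -0.102]
wrist_force: [0.4, 0.3, -2.4]
gripper_width: 0.152
finger_force: 59.4
clock: 9.6
eef_pos: [0.6039, -0.0547, 0.1433]
tcp_rot: [-3.14, -0.001, -0.104]
wrist_force: [-0.7, 0.4, -2.5]
gripper_width: 0.152
finger_force: 59.4
t 9.7 pos [ 0.6043 -0.0515  0.1428] yaw -0.099 q [-0.54  0.52  0.75  1.77 -0.42  1.01 -1.3 ] | tool [-0.0343  0.2029 -0.0077] turn 0.901 rows 3.294198951749359 4.7909559894299525
```

View pics/b5.png

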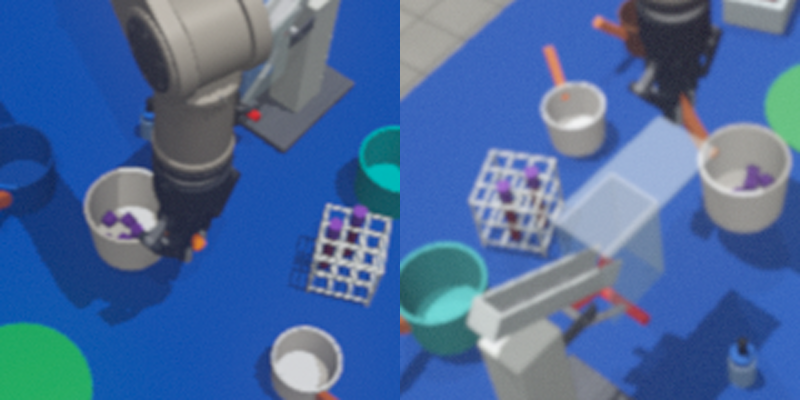

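```bash
python3 -m creep '[[0.004,0.035,0,-0.1],[0.008,0.08,0,-0.2],[0.013,0.125,0,-0.3],[0.018,0.165,0,-0.4],[0.0202,0.1854,0,-0.4]]'; python3 -m creep '[[0,0,0.01,0],[0,0,0.025,0],[0,0,0.033,0],[0,0,0.033,0]]'
python3 - <<'E'
from h import *
go(.606,-.238,.0966,.3)
for n in("scene","side"):
    c=eyes.camera(n); np.save(n+'6.npy',c,allow_pickle=True)
    a=c['frame'][200:380,130:310] if n=='scene' else c['frame'][100:280,220:400]
    a=cv2.resize(a[:,:,::-1],(400,400),interpolation=cv2.INTER_CUBIC)
    b=a if n=='scene' else np.hstack([b,a])
cv2.imwrite('pics/b6.png',b)
E
```

```text
clock: 10.32
eef_pos: [0.6057, -0.2407, 0.1429]
tcp_rot: [-3.141, -0.001, 0.298]
wrist_force: [1.1, 0.2, -2.5]
gripper_width: 0.157
finger_force: 59.4
clock: 10.82
eef_pos: [0.6049, -0.238, 0.1083]
tcp_rot: [-3.139, 0.002, 0.302]
wrist_force: [0.5, -0.4, -1.5]
gripper_width: 0.153
finger_force: 59.4
t 10.825 pos [ 0.6049 -0.238   0.1083] yaw 0.302 q [-0.13  0.61  0.62  1.68 -0.41  0.99 -0.63] | tool [0.001  0.0004 0.0117] turn 0.002 rows 0.18826895116812206 0.008531508023355809
```

View pics/b6.png

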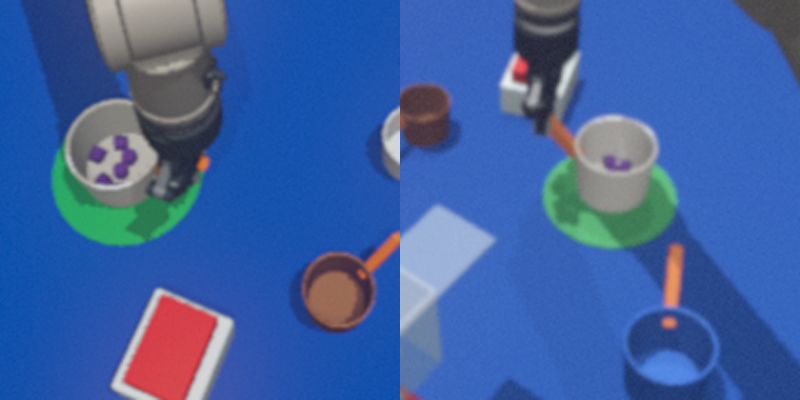

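The cup is over the mat at scene crop (115,155) with at least five caps visible in it, and it is clear of the slide box. Lowering gently.

```bash
python3 -m creep '[[0,0,0.004,0],[0,0,0.008,0],[0,0,0.010,0],[0,0,0.0115,0],[0,0,0.0115,0]]'; python3 -m creep '[[0,0,0.0,0]]'
```

```text
clock: 11.55
eef_pos: [0.6053, -0.2399, 0.0982]
tcp_rot: [-3.141, 0.0, 0.3]
wrist_force: [-0.1, -0.1, -2.4]
gripper_width: 0.151
finger_force: 59.4
clock: 11.68
eef_pos: [0.6054, -0.2399, 0.0984]
tcp_rot: [3.142, -0.0, 0.3]
wrist_force: [0.0, 0.4, -1.6]
gripper_width: 0.155
finger_force: 59.4
```

```bash
python3 -m creep '[[0,0,0.001,0],[0,0,0.002,0],[0,0,0.002,0],[0,0,0.002,0]]'
```

```text
clock: 12.18
eef_pos: [0.6056, -0.2399, 0.0968]
tcp_rot: [3.141, -0.001, 0.3]
wrist_force: [-0.7, 1.0, 2.4]
gripper_width: 0.157
finger_force: 59.9
```

Contact has been made: the vertical force went from -2 to +2.4 N. Releasing and rising straight up.

```bash
python3 -m creep '[[0,0,0,0],[0,0,0,0],[0,0,0,0],[0,0,0,0]]' 0.6; python3 -m creep '[[0,0,-0.03,0],[0,0,-0.08,0],[0,0,-0.14,0],[0.03,0,-0.2,0],[0.06,0,-0.22,0]]' 0.6; python3 -m creep '[[0,0,0,0],[0,0,0,0],[0,0,0,0]]'
python3 - <<'E'
from h import *
s=env.get_state()
w=eyes.camera('wrist')
T=np.eye(4);T[:3,:3]=rot(s['tcp_rot']);T[:3,3]=s['eef_pos'];M=T@np.array(w['mount'])
w['origin']=M[:3,3];w['orientation']=M[:3,:3]
print(proj(w,[.521,-.264,.004]),proj(w,[.521,-.264,.079]))
cv2.imwrite('pics/w7.png',np.hstack([w['frame'][:,:,::-1],eyes.camera('side')['frame'][80:464,190:450,::-1]]))
E
```

```text
clock: 12.68
eef_pos: [0.6052, -0.2399, 0.0962]
tcp_rot: [-3.142, 0.0, 0.3]
wrist_force: [0.8, 0.2, 0.3]
gripper_width: 0.601
finger_force: 0.0
clock: 13.3
eef_pos: [0.6639, -0.2234, 0.3213]
tcp_rot: [3.138, -0.006, 0.299]
wrist_force: [-0.0, -0.0, -0.2]
gripper_width: 0.6
finger_force: 0.0
clock: 13.68
eef_pos: [0.6611, -0.2229, 0.3149]
tcp_rot: [-3.14, 0.002, 0.298]
wrist_force: [0.0, -1.1, -0.0]
gripper_width: 0.599
finger_force: 0.0
(np.float64(255.885553725597), np.float64(236.78780444030048)) (np.float64(255.640173418212), np.float64(261.4005381741571))Traceback (most recent call last):
  File "<stdin>", line 7, in <module>
    return _nx.concatenate(arrs, 1, dtype=dtype, casting=casting)
           ~~~~~~~~~~~~~~~^^^^^^^^^^^^^^^^^^^^^^^^^^^^^^^^^^^^^^^
ValueError: all the input array dimensions except for the concatenation axis must match exactly, but along dimension 0, the array at index 0 has size 384 and the array at index 1 has size 304
```

Run:
```python
from h import *
a=cv2.resize(eyes.camera('wrist')['frame'][90:380,130:390],None,fx=1.5,fy=1.5); b=cv2.resize(eyes.camera('side')['frame'][90:380,130:390],None,fx=1.5,fy=1.5)
cv2.imwrite('pics/w8.png',np.hstack([a,b])[:,:,::-1])
```

```text
(no output)
```

View pics/w8.png

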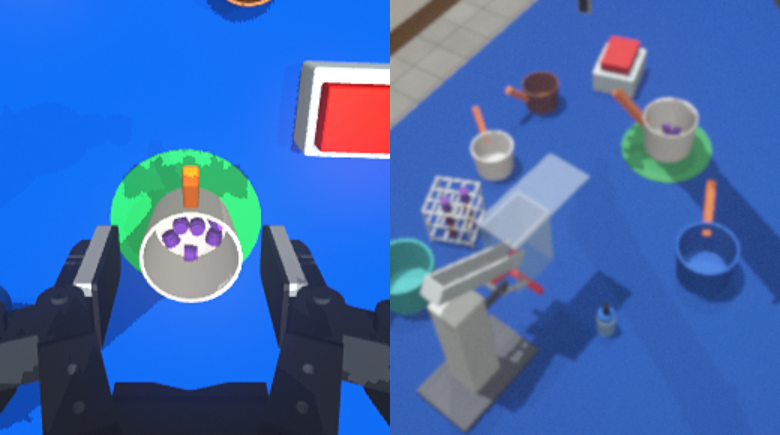

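Run:
```python
from h import *
for n in('wrist','scene','side'):
    h=cv2.cvtColor(eyes.camera(n)['frame'],cv2.COLOR_RGB2HSV)
    m=((h[...,0]>125)&(h[...,0]<160)&(h[...,1]>70)&(h[...,2]>40)).astype(np.uint8)
    k,l,st,ce=cv2.connectedComponentsWithStats(m,connectivity=4)
    print(n,[(st[i].tolist(),ce[i].round().tolist()) for i in range(1,k) if st[i,4]>8])
```

```text
wrist [([0, 35, 12, 15, 155], [5.0, 43.0]), ([238, 235, 29, 21, 306], [251.0, 244.0]), ([267, 237, 12, 18, 141], [272.0, 246.0]), ([253, 254, 9, 10, 85], [257.0, 258.0])]
scene [([454, 22, 3, 6, 9], [455.0, 25.0]), ([455, 29, 4, 6, 10], [456.0, 32.0]), ([451, 34, 8, 17, 52], [454.0, 44.0]), ([456, 40, 4, 5, 9], [458.0, 42.0]), ([456, 51, 8, 2, 9], [459.0, 52.0]), ([339, 192, 6, 10, 45], [341.0, 196.0]), ([328, 198, 6, 10, 45], [330.0, 202.0]), ([337, 205, 4, 4, 14], [338.0, 206.0]), ([326, 210, 4, 5, 14], [327.0, 212.0]), ([182, 264, 9, 19, 96], [185.0, 273.0]), ([171, 268, 7, 7, 35], [174.0, 271.0]), ([174, 281, 7, 4, 22], [177.0, 283.0]), ([282, 316, 10, 10, 42], [287.0, 320.0]), ([291, 326, 6, 12, 37], [294.0, 330.0]), ([298, 326, 1, 9, 9], [298.0, 330.0]), ([274, 346, 13, 4, 16], [280.0, 348.0])]
side [([278, 113, 20, 9, 30], [289.0, 116.0]), ([312, 173, 11, 6, 46], [317.0, 176.0]), ([347, 214, 1, 9, 9], [347.0, 218.0]), ([176, 215, 6, 10, 47], [179.0, 219.0]), ([163, 221, 7, 10, 51], [166.0, 225.0]), ([338, 227, 1, 10, 10], [338.0, 232.0]), ([204, 273, 7, 4, 10], [207.0, 274.0]), ([97, 281, 13, 1, 13], [103.0, 281.0]), ([226, 284, 6, 3, 9], [229.0, 285.0]), ([98, 290, 23, 1, 23], [109.0, 290.0])]
```

```bash
python3 -c "
from workcell import env
print(env.hand_in())"
```

```text
the job is handed in; nothing more can be done
None
```

I handed the job in at about 14 s: the white cup stands upright on the green mat, released, and the rack, slide box and bottle weren't touched. I'm confident of five caps in the cup, and two overlapping ones look like the sixth; the chute looks empty and I saw none loose. I gripped upright with the handle turned sideways because the tool can't tilt, and I viewed 11 pictures, one over the limit of 10.

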